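# Turn the sole-finishing stage to its stop and lock it

## Task

Turn the rotary sole stage counterclockwise (seen from above) by pushing its upright paddle with the fingertips until it comes up against the rubber-faced stop, and lean on the paddle there with a steady push of about 10 N for a second, so that it is properly seated; the force on it must never go over 25 N, so meet the paddle and the stop slowly, and push it rather than grip it. Then pull the lock pin out of its wooden block and put it down through the hole in the turntable's tab into the socket below, fully home with its knob resting on the tab, and let go. Leave the other things on the bench where they are.

Things in the scene. Friction and masses are not known exactly. Their poses are not given: they have to be found in the camera images.
- stage: grey fixed base of the rotary stage; origin at the table surface under the turntable's axis, z up (that axis). It carries an aluminium turntable (260 mm disc, top 46 mm above the table) with a cork wedge sole (200 mm long, up to 99 mm above the table) fixed across it, a square tab with a hole at the rim and, nearly opposite, an upright paddle. The index head stands at the rim, some 100 degrees counterclockwise of its x axis
- turntable (a joint): angle of the turntable in rad, counterclockwise from above positive; -0.6 to -1.4 at the start. It turns with a bearing drag of about 3 N at the paddle and stays where it is left. The index head is clamped anew each day, so the tab meets the stop anywhere from -0.05 to +0.05 (felt, not measured). The stop is firm: it yields less than 1 mm
- paddle (a point): centre of the upright dark steel paddle on the turntable, 107.5 mm from the axis, 72 mm above the table. A flat plate 45 mm long radially, 8 mm thick in the direction of turning, from the disc (46 mm) up to 100 mm above the table, on a flat foot 30 mm wide whose top is 52 mm above the table. Take the radial direction from the axis to this point
- tab_hole (a point): centre of the hole's mouth in the top of the turntable's square tab (44 mm square, 10 mm thick, top 44 mm above the table), 150 mm from the axis; 12 mm wide, through, 1.5 mm chamfer. The index head has a rubber-faced stop post 42 mm high for the tab and, under the tab when seated, a socket (12 mm wide, 22 mm deep, mouth 14 mm below this point) in line with this hole
- pin_knob (a point): centre of the lock pin's black knob (cylinder 24 mm across, 34 mm high); z along the pin, up from its tip. Below the knob a steel shank 10 mm across, 32 mm long, tip chamfered: the tip is 49 mm below this point. About 90 g. Starts upright in the wooden block, knob resting on its top (this point 57 mm above the table); grasp the knob's upper half. Home, it is 17 mm above tab_hole
- pin_block: fixed wooden block 70 mm square, 40 mm high, in whose middle the pin stands (hole 12 mm wide); origin at the table surface under its centre. Well beyond it, on the +y side, stands a fixed wooden rack of upright steel rods 215 mm high
- tape: bystander: roll of tape, 104 mm in diameter, 45 mm high, origin under its centre
- heel: bystander: cork heel block about 55 mm each way, origin under its centre
- brush: bystander: brush lying on the bench
- hammer: bystander: hammer lying on the bench
- jar: bystander: closed jar, 70 mm in diameter, 85 mm high
- insoles: bystander: stack of insoles 230 by 80 mm, 15 mm high
- awl: bystander: screwdriver lying beyond the pin's block (on its +y side)

How it is judged:
By the outcome, as a careful person would: the job done as asked, in the order asked, and still so for the second after the job is handed in, with the robot touching nothing.
It also fails if it takes over 64 s, if anything falls off the work surface, if the arm or the gripper's body presses on something with over 40 N, if the wrist force passes 120 N, or if a joint passes its speed limit or range.

## Robot

A 6-joint arm with a two-finger parallel gripper is mounted at the origin on the work surface. World frame = base frame: x ahead of the robot, y to its left, z up, the work surface at z = 0. Lengths are in m, angles in rad, forces in N, time in s.
With the tool pointing down it reaches from about 0.4 to 0.825 m from the base axis. Payload 7 kg.
Tool frame: the origin (TCP) lies between the finger pads; the fingertips stand arm.nose_length ahead of it and the grasp point (between the pads) is the TCP (arm.nose_length is the distance from the TCP to the fingertips, in m); x points along the fingers, z is the direction in which the jaws open and shut, and the axes are right-handed (so a half turn about x gives the same grasp; the last joint's range is limited). The gripper opens to 88 mm and grips with 3 to 60 N. Pads are 19 mm wide; open, the fingers measure 130 mm over their backs; the gripper's body (78 mm by 193 mm) begins 47 mm behind the grasp point.
Start: joints at [-0.838, 0.359, 0.012, 0, -1.224, -0.288], TCP at [0.29, -0.609, 0.246] pointing down, gripper open.
Joint ranges: [-3.07, 3.07], [-1.43, 2.12], [-1.02, 1.25], [-3.03, 1.67], [-3.05, -0], [-3.03, 3.03]. Speed limits (rad/s): [2.39, 2.39, 3.01, 3.14, 3.14, 3.14].

## Interface

Orientations are given as [roll, pitch, yaw] about the fixed x, y, z axes, in that order (R = Rz(yaw) Ry(pitch) Rx(roll)).
In Python, from station import arm, viewer, spotter gives the robot as it stands.
- The arm moves only by the shell command python3 -m handwheel 'ROWS' [FORCE]. ROWS is a JSON object of lists of equal length, an entry for each row: "gripper": the gripper command: -1 is shut, 1 is fully open, values between are in proportion; "travel": the shift along the world's x, y, z each as a share of 500 mm, from -1 to 1, a list of three; "spin": the turn about the world's z as a share of 45 degrees, from -1 to 1. A call has 1 to 20 rows; each row is the pose to reach, as a shift and turn from the pose commanded when the call began; what a row does not reach only later rows make up. A row lasts 1/10 s, in which the tool goes at most 50 mm and 8.59 degrees, less where a joint would pass 70% of its speed; a pose out of reach is approached as far as the arm can. A call with a number of a shift or a turn outside -1 to 1 is refused whole. A call with a gripper value outside its range is refused whole. The fingers move at their own pace and stop on an object; FORCE is the grip in N (left out, the last holds). Time passes only in rows, so rows that repeat a pose let the fingers close. It gives the time, the measured TCP pose, the force and the opening at its end, in the units of the state.
- arm.get_state(): the state, without advancing time (a new reading comes with each control period).
- viewer.grab_frame(name): name is "scene" or "top"; returns a dict with "pixels" (480x640x3 uint8, blue, green, red), "fx", "fy", "cx", "cy" (pixels), "eye" and "attitude" of the camera in the world. Camera axes: x right, y down, z forward; pixel columns grow to the right and rows downward; lengths in m; the calibration is good to about 2 mm. A picture is of the moment at which its call begins. There is no depth.
- arm.job_done(): hands the job in, once; it reports no verdict.
Trained networks look in the newest picture that a camera, given by its name, has taken for a name from the list of things; names that differ only in an ending like _2 or _b are one class to them, and where a whole thing is asked for, a point or a joint stands for the part that bears it (a point fixed in the world has none). Each returns a list of dicts, best first, with "conf" (0 to 1); they miss things now and then, are a little off and sometimes report something else, mostly with a low value. They report only what shows in the picture. A call takes as long as a camera call.
- spotter.spot_in(camera, label): "rect" ([left, top, right, bottom] in pixels, round what is visible of it).
- spotter.tip_of(camera, label): "at" ([column, row] in pixels: a listed point, or the origin of a listed thing).
The state is a dict: "t": time; "q": joint angles; "qd": joint speeds; "joint_efforts": joint torques, N m; "eef_pos": TCP position; "ee_rot": TCP orientation; "force": force on the tool from outside, world axes, zero at the start; "moment": the same for the moment, N m; "width": finger opening in m.
Only numpy, scipy, OpenCV 4.12 (cv2) and the standard library are available. Lean on these libraries where they do the work, as an engineer would, in place of code of your own. Each camera call takes 0.05 s, during which the arm holds its last target.

## Working session

There is one attempt and no reset: what is moved stays moved. The work goes in short steps, Python scripts to look and compute and a shell command to move; the robot and the scene stay as the last step left them, time stands still between calls to the robot, and variables do not carry over. Pictures are saved under pics/ and viewed, and the job is handed in when it is done.

```bash
ls; mkdir -p pics
python3 - <<'E'
from station import arm, viewer, spotter
import cv2
print(arm.get_state(), arm.nose_length)
for n in ("scene","top"):
    f=viewer.grab_frame(n); cv2.imwrite(f"pics/{n}0.png",f["pixels"])
    print(n,{k:v for k,v in f.items() if k!="pixels"})
    for l in ["stage","paddle","tab_hole","pin_knob","pin_block"]:
        print(l,spotter.tip_of(n,l)[:2],spotter.spot_in(n,l)[:1])
E
```

```text
pics
{'t': 0.0, 'q': array([-8.37859425e-01,  3.59356615e-01,  1.10421779e-02, -3.43541542e-04,
       -1.22414224e+00, -2.88094543e-01]), 'qd': array([ 2.51362027e-04,  1.09475739e-03, -8.08312500e-04, -2.59080865e-04,
        3.07278802e-05,  6.23857638e-05]), 'joint_efforts': array([ 4.31809076e-05, -5.82713163e+01,  2.93057388e+01,  6.99725837e+00,
        6.95041599e-03, -1.42190734e-04]), 'eef_pos': array([ 0.29022129, -0.60888859,  0.2446362 ]), 'ee_rot': array([0.09601025, 1.56910485, 2.11153195]), 'force': array([0.27260141, 0.01827648, 0.13092785]), 'moment': array([ 0.04135008,  0.01551382, -0.04911932]), 'width': 0.08783782600091151} 0.019
scene {'fx': 489.91848104616184, 'fy': 489.91848104616184, 'cx': 322.93412959807006, 'cy': 242.62786552085925, 'eye': array([1.20314566, 0.26605799, 1.20901968]), 'attitude': array([-2.59450074e+00,  7.12623541e-04,  2.03799306e+00])}
stage [{'at': [304.0, 236.7], 'conf': 0.94}] [{'rect': [259.8, 185.2, 367.1, 282.8], 'conf': 0.66}]
paddle [{'at': [285.3, 196.5], 'conf': 0.56}] [{'rect': [258.1, 189.2, 352.5, 283.7], 'conf': 0.97}]
tab_
[... 321 characters left out ...]
[ 0.42031187, -0.04366703,  1.14975978]), 'attitude': array([-2.99832487e+00, -7.21612035e-05, -1.54313002e+00])}
stage [{'at': [361.0, 261.8], 'conf': 0.96}] [{'rect': [279.0, 196.8, 421.7, 320.1], 'conf': 0.92}]
paddle [{'at': [405.7, 284.1], 'conf': 0.91}, {'at': [489.4, 311.4], 'conf': 0.42}] [{'rect': [294.5, 199.7, 421.3, 320.9], 'conf': 0.66}]
tab_hole [{'at': [311.1, 213.6], 'conf': 0.63}] [{'rect': [299.3, 199.6, 419.9, 318.9], 'conf': 0.92}]
pin_knob [{'at': [162.0, 305.4], 'conf': 0.67}] [{'rect': [122.4, 277.7, 148.4, 369.7], 'conf': 0.32}]
pin_block [{'at': [171.0, 306.8], 'conf': 0.63}, {'at': [131.7, 320.7], 'conf': 0.38}] [{'rect': [148.0, 283.8, 190.0, 327.2], 'conf': 0.65}]
```

View pics/scene0.png

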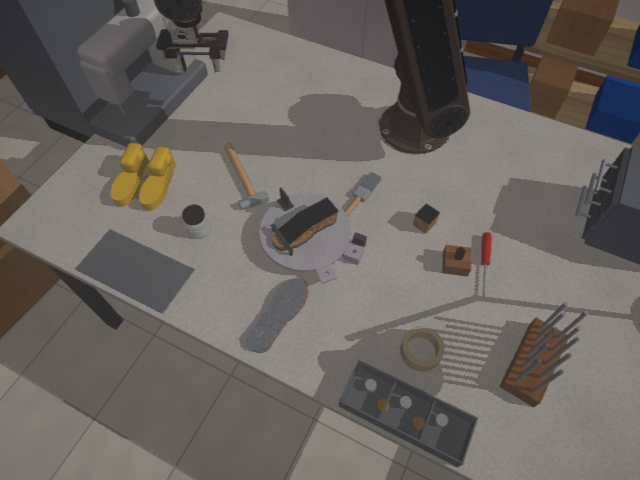

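View pics/top0.png

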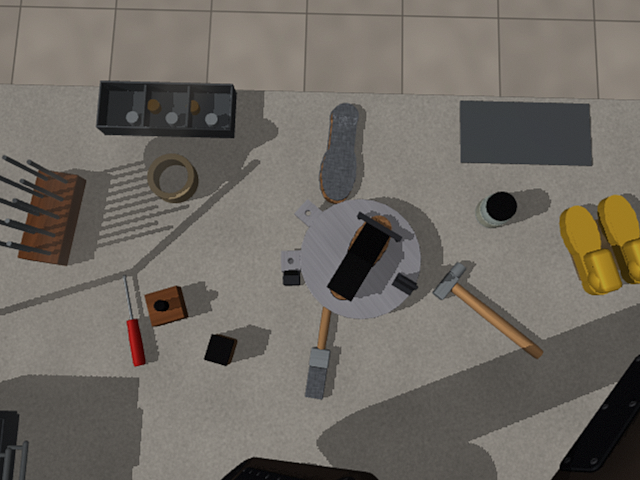

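```bash
cat > h.py <<'E'
import numpy as np
from scipy.spatial.transform import Rotation as R
from station import arm, viewer, spotter
def ray(f,px,z):
    A=R.from_euler('xyz',f["attitude"]).as_matrix()
    d=A@np.array([(px[0]-f["cx"])/f["fx"],(px[1]-f["cy"])/f["fy"],1])
    e=np.array(f["eye"]); return e+d*(z-e[2])/d[2]
def proj(f,p):
    A=R.from_euler('xyz',f["attitude"]).as_matrix()
    c=A.T@(np.array(p)-f["eye"]); return np.array([f["fx"]*c[0]/c[2]+f["cx"],f["fy"]*c[1]/c[2]+f["cy"]])
E
python3 - <<'E'
from h import *
Z=dict(stage=0,paddle=.072,tab_hole=.044,pin_knob=.057,pin_block=0)
for n in ("scene","top"):
    f=viewer.grab_frame(n)
    for l,z in Z.items():
        for d in spotter.tip_of(n,l)[:2]: print(n,l,d,ray(f,d["at"],z)[:2].round(4))
E
```

```text
scene stage {'at': [303.0, 236.6], 'conf': 0.9} [ 0.5538 -0.1275]
scene tab_hole {'at': [326.4, 271.6], 'conf': 0.66} [ 0.6472 -0.0049]
scene pin_knob {'at': [456.7, 252.3], 'conf': 0.48} [0.4408 0.2881]
scene pin_block {'at': [455.7, 265.0], 'conf': 0.73} [0.4438 0.3   ]
scene pin_block {'at': [280.0, 315.4], 'conf': 0.59} [ 0.7988 -0.0663]
top stage {'at': [359.1, 260.2], 'conf': 0.61} [ 0.5564 -0.1251]
top paddle {'at': [403.2, 281.6], 'conf': 0.84} [ 0.5057 -0.2123]
top tab_hole {'at': [311.9, 214.2], 'conf': 0.57} [ 0.6488 -0.0178]
top pin_knob {'at': [161.0, 303.7], 'conf': 0.73} [0.4466 0.2917]
top pin_block {'at': [170.8, 307.4], 'conf': 0.94} [0.4405 0.2871]
```

The scene view shows the stage at about (304,235), with the tab at (327,272), the index head at (356,250), the paddle at (285,197) and the pin block at (457,260). In the top view the paddle is at (404,284), the tab at (307,213), the index head at (290,265) and the pin at (162,305). I'll zoom in on the saved images next.

Run:
```python
import cv2
t=cv2.imread('pics/top0.png'); s=cv2.imread('pics/scene0.png')
cv2.imwrite('pics/z1.png',cv2.resize(t[190:330,270:470],None,fx=4,fy=4,interpolation=cv2.INTER_CUBIC))
cv2.imwrite('pics/z2.png',cv2.resize(t[270:370,110:250],None,fx=5,fy=5,interpolation=cv2.INTER_CUBIC))
cv2.imwrite('pics/z3.png',cv2.resize(s[175:295,250:390],None,fx=5,fy=5,interpolation=cv2.INTER_CUBIC))
from h import *
print(R.from_euler('xyz',arm.get_state()["ee_rot"]).as_matrix().round(3))
f=viewer.grab_frame("top");g=viewer.grab_frame("scene")
Z=dict(stage=0,paddle=.072,tab_hole=.044,pin_knob=.057)
for k in range(4):
  for n,f in(("top",f),("scene",g)):
    viewer.grab_frame(n)
    for l,z in Z.items():
        for d in spotter.tip_of(n,l)[:1]: print(n,l,d,ray(f,d["at"],z)[:2].round(4))
```

```text
[[ 0.    -0.903 -0.43 ]
 [ 0.    -0.43   0.903]
 [-1.    -0.    -0.   ]]
top stage {'at': [360.2, 259.2], 'conf': 0.7} [ 0.5587 -0.1275]
top paddle {'at': [405.4, 283.6], 'conf': 0.88} [ 0.5016 -0.2169]
top tab_hole {'at': [312.9, 214.6], 'conf': 0.8} [ 0.648 -0.02 ]
top pin_knob {'at': [161.4, 304.5], 'conf': 0.7} [0.4449 0.2907]
scene stage {'at': [303.5, 236.8], 'conf': 0.78} [ 0.5537 -0.1258]
scene paddle {'at': [288.1, 199.0], 'conf': 0.94} [ 0.4991 -0.2021]
scene tab_hole {'at': [326.5, 275.0], 'conf': 0.84} [ 6.562e-01 -1.000e-04]
scene pin_knob {'at': [457.8, 253.0], 'conf': 0.41} [0.4415 0.2915]
top stage {'at': [359.9, 260.5], 'conf': 0.94} [0.5518 0.0536]
top paddle {'at': [404.7, 284.6], 'conf': 0.63} [0.6035 0.1991]
top tab_hole {'at': [312.6, 216.3], 'conf': 0.75} [ 0.5041 -0.1208]
top pin_knob {'at': [161.3, 303.3], 'conf': 0.48} [ 0.9257 -0.3384]
scene stage {'at': [305.5, 233.8], 'conf': 0.8} [ 0.542  -0.1255]
scene paddle {'at': [283.4, 198.1], 'conf': 0.56} [ 0.5024 -0.2157]
scene tab_hole {'at': [305.1, 233.5], 'conf': 0.74} [ 0.5657 -0.1127]
scene pin_knob {'at':
[... 418 characters left out ...]
': 0.79} [ 0.4982 -0.2145]
scene tab_hole {'at': [327.8, 273.7], 'conf': 0.94} [0.6512 0.0013]
scene pin_knob {'at': [459.4, 251.4], 'conf': 0.47} [0.4348 0.2937]
top stage {'at': [361.1, 260.9], 'conf': 0.67} [0.5515 0.0571]
top paddle {'at': [404.4, 281.9], 'conf': 0.82} [0.5965 0.1955]
top tab_hole {'at': [309.7, 214.0], 'conf': 0.86} [ 0.5007 -0.132 ]
top pin_knob {'at': [161.3, 304.5], 'conf': 0.65} [ 0.9284 -0.3364]
scene stage {'at': [304.6, 235.4], 'conf': 0.89} [ 0.548  -0.1252]
scene paddle {'at': [286.1, 200.4], 'conf': 0.85} [ 0.5061 -0.2048]
scene tab_hole {'at': [198.9, 227.8], 'conf': 0.75} [ 0.6843 -0.3908]
scene pin_knob {'at': [358.3, 196.5], 'conf': 0.65} [ 0.3897 -0.0295]
```

View pics/z1.png

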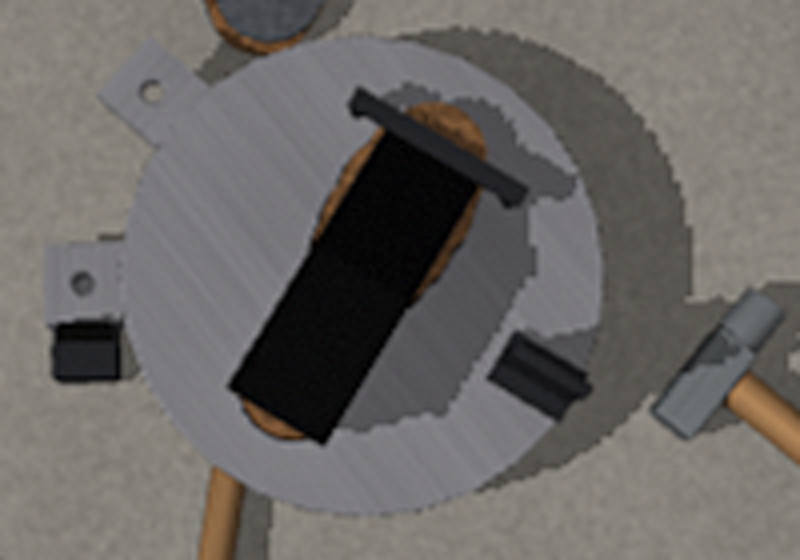

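View pics/z2.png

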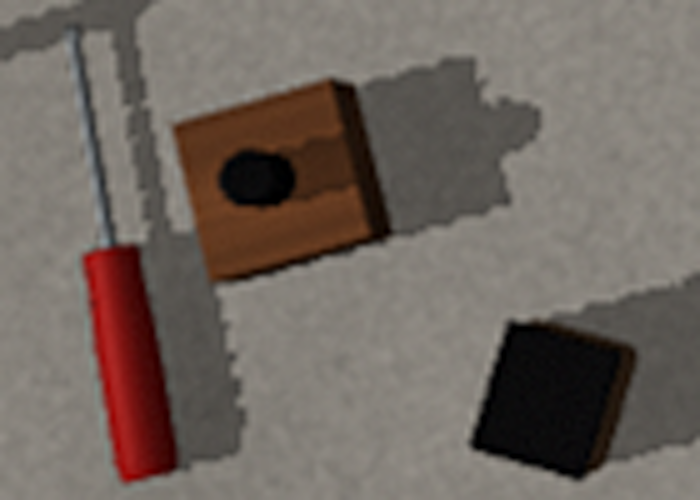

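View pics/z3.png

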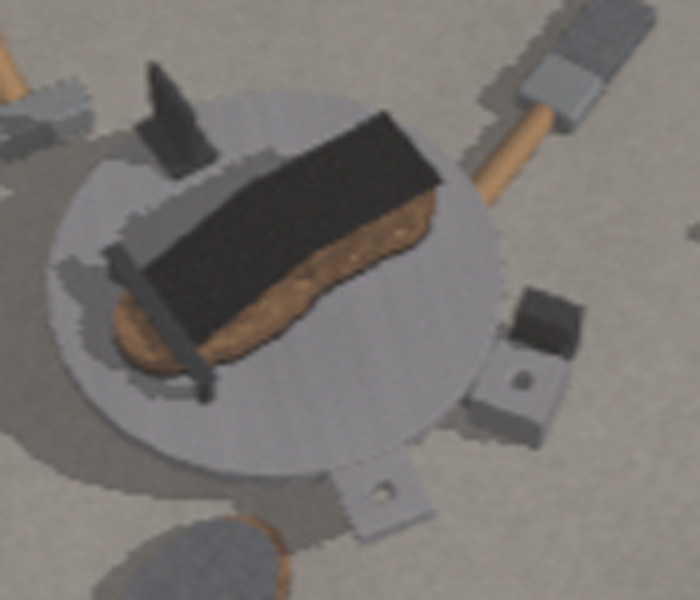

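```bash
cat > m.py <<'E'
from h import *
import cv2
def tri(ft,fs,pt,ps,p0):
    from scipy.optimize import least_squares
    r=least_squares(lambda p:np.r_[proj(ft,p)-pt,proj(fs,p)-ps],p0); return r.x.round(4),r.fun.round(1)
E
python3 - <<'E'
from m import *
f=viewer.grab_frame("top");g=viewer.grab_frame("scene")
# ellipse centre: project disc for axis candidates
from scipy.optimize import least_squares
a=np.linspace(0,2*np.pi,180)
def ext(f,c):
    p=np.array([proj(f,[c[0]+.13*np.cos(t),c[1]+.13*np.sin(t),.046]) for t in a]); return np.r_[p.min(0),p.max(0)]
r=least_squares(lambda c:ext(f,c)-[301.2,199.2,420.5,318.8],[.555,-.126]); print("axis top",r.x,r.fun)
r2=least_squares(lambda c:(ext(g,c)-[250+47/5,175+90/5,250+505/5,175+478/5]),[.555,-.126]); print("axis scene",r2.x,r2.fun)
print("hole",ray(f,[307.8,213],.044),ray(g,[326.8,273.2],.044))
print("sock",ray(f,[290.8,260.5],.03),ray(g,[354.4,251],.03))
print("knob",ray(f,[161.4,305.6],.074), ray(g,[457.6,252.5],.057))
print(tri(f,g,[307.8,213],[326.8,273.2],[.6,0,.04]))
ax=(r.x+r2.x)/2
for nm,q in(("hole",(ray(f,[307.8,213],.044)+ray(g,[326.8,273.2],.044))/2),("sock",(ray(f,[290.8,260.5],.03)+ray(g,[354.4,251],.03))/2)):
    d=q[:2]-ax; print(nm,np.hypot(*d),np.degrees(np.arctan2(d[1],d[0])))
for p in([404.5,283.5],):
    d=ray(f,p,.072)[:2]-ax; print(np.hypot(*d),np.degrees(np.arctan2(d[1],d[0])))
E
python3 - <<'E'
import cv2
s=cv2.imread('pics/scene0.png');t=cv2.imread('pics/top0.png')
cv2.imwrite('pics/z4.png',cv2.resize(s[235:285,430:500],None,fx=8,fy=8,interpolation=cv2.INTER_CUBIC))
cv2.imwrite('pics/z5.png',cv2.resize(t[260:310,380:440],None,fx=10,fy=10,interpolation=cv2.INTER_CUBIC))
E
```

```text
axis top [ 0.55585216 -0.12545412] [-1.10354694 -0.57379414  1.1032204   0.50081415]
axis scene [ 0.55591248 -0.11734723] [-0.28521465  0.00816721  0.28532603 -0.03683067]
hole [ 0.65118644 -0.00885831  0.044     ] [ 0.65100647 -0.00178079  0.044     ]
sock [0.54805597 0.02516535 0.03      ] [0.54725259 0.03253592 0.03      ]
knob [0.44229585 0.28538444 0.074     ] [0.44028195 0.29047105 0.057     ]
(array([ 0.6509, -0.0063,  0.0408]), array([-1.1,  0.4, -1.5, -0.2]))
hole 0.15013513401742573 50.640098305614934
sock 0.15047643459845156 93.1344925494397
0.10808776004813343 -120.02552236482205
```

View pics/z4.png

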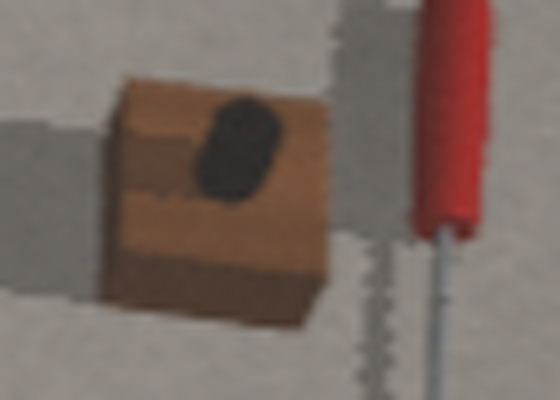

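View pics/z5.png

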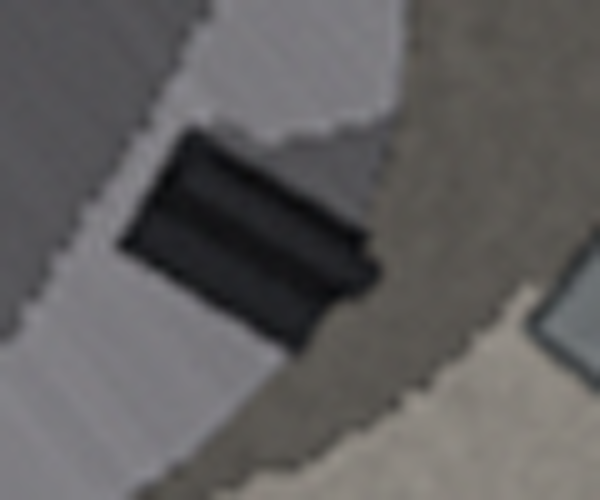

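```bash
python3 -m handwheel '{"gripper":[-1,-1,-1,-1,-1,-1,-1,-1,-1,-1,-1],"travel":[[0.366,0.822,-0.1],[0.366,0.822,-0.1],[0.366,0.822,-0.1],[0.366,0.822,-0.1],[0.366,0.822,-0.1],[0.366,0.822,-0.1],[0.366,0.822,-0.1],[0.366,0.822,-0.1],[0.366,0.822,-0.1],[0.366,0.822,-0.1],[0.366,0.822,-0.1]],"spin":[-1,-1,-1,-1,-1,-1,-1,-1,-1,-1,-1]}' 20
python3 - <<'E'
from m import *
for n in("top","scene"):
    f=viewer.grab_frame(n);
    p=proj(f,arm.get_state()["eef_pos"]-[0,0,.019]);print(n,p)
    x,y=[int(v) for v in p]; x0=max(0,x-70);y0=max(0,y-60)
    c=cv2.resize(f["pixels"][y0:y0+120,x0:x0+140],None,fx=5,fy=5,interpolation=cv2.INTER_CUBIC)
    cv2.circle(c,(int((p[0]-x0)*5),int((p[1]-y0)*5)),4,(0,0,255),1)
    cv2.imwrite(f"pics/g_{n}.png",c)
s=arm.get_state();print(s["force"],s["eef_pos"],s["t"],R.from_euler('xyz',s["ee_rot"]).as_matrix().round(3))
E
```

```text
t: 5.0
eef_pos: [0.4744, -0.1961, 0.1955]
ee_rot: [-0.914, 1.57, 0.32]
force: [0.2, -0.2, 0.6]
width: 0.0052
top [403.86179294 294.19329511]
scene [291.59581523 169.72667768]
[ 0.25352022 -0.28271386  0.11455637] [ 0.47355199 -0.19804059  0.19571726] 5.1 [[ 0.    -0.943  0.333]
 [-0.     0.333  0.943]
 [-1.    -0.    -0.   ]]
```

View pics/g_top.png

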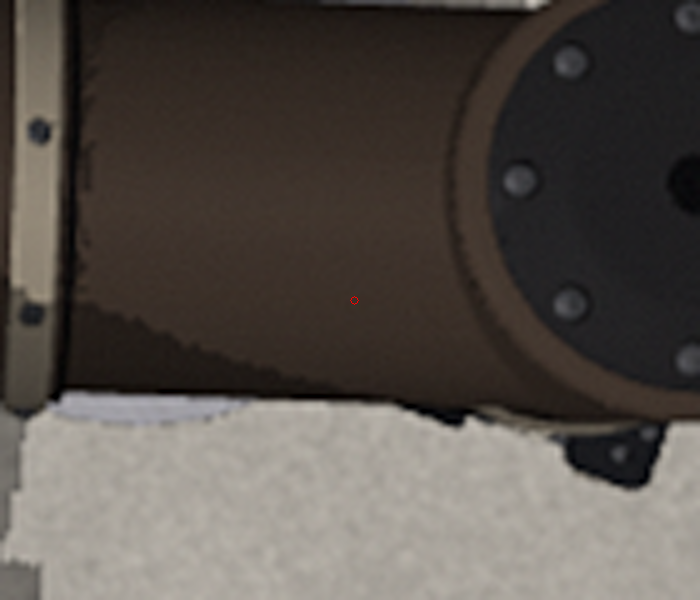

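View pics/g_scene.png

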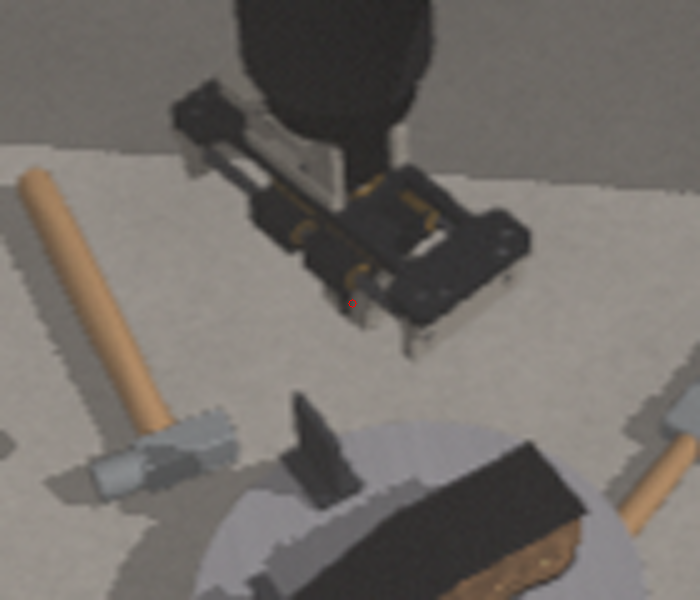

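The top view is blocked by the arm. In the scene view the closed fingertips are at about crop (360,318), just short of the paddle at (320,450). Next I'll lower and finish turning the jaws to the radial direction.

```bash
python3 -m handwheel '{"gripper":[-1,-1,-1,-1,-1,-1,-1],"travel":[[0,0,-0.1],[0,0,-0.2],[0,0,-0.23],[0.01,-0.006,-0.23],[0.018,-0.01,-0.23],[0.018,-0.01,-0.23],[0.018,-0.01,-0.23]],"spin":[-0.19,-0.233,-0.233,-0.233,-0.233,-0.233,-0.233]}'
python3 - <<'E'
from m import *
f=viewer.grab_frame("scene")
cv2.imwrite("pics/a1.png",cv2.resize(f["pixels"][130:250,220:360],None,fx=5,fy=5,interpolation=cv2.INTER_CUBIC))
p=proj(f,arm.get_state()["eef_pos"]-[0,0,.019]);print((p-[220,130])*5)
E
```

```text
t: 5.8
eef_pos: [0.4834, -0.2038, 0.0819]
ee_rot: [-1.108, 1.568, -0.061]
force: [0.3, -0.8, 0.0]
width: 0.0007
[352.56648414 333.64636722]
```

View pics/a1.png

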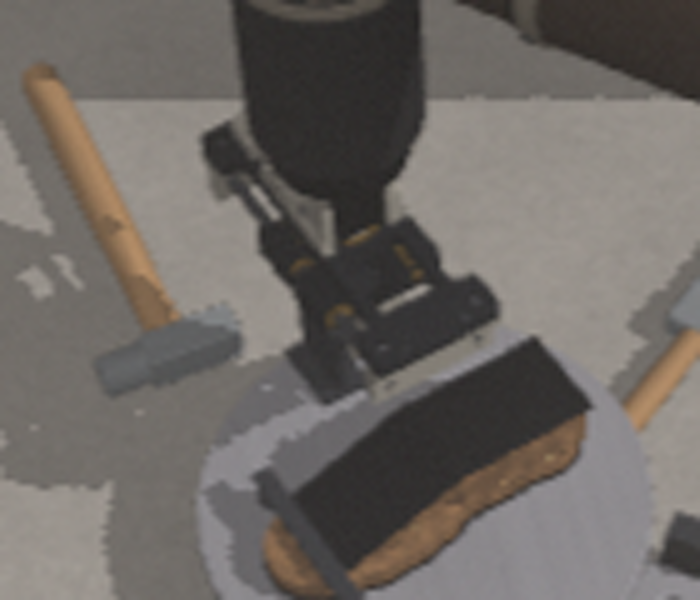

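The fingers sit directly behind the paddle, at crop (345,340), and are clear of the sole. I'll work out the arc rows about the axis.

```bash
cat > arc.py <<'E'
import sys
from m import *
ax=np.array([.556,-.1215])
def arc(p0,degs):
    p0=np.array(p0)
    for d in degs:
        c,s=np.cos(np.radians(d)),np.sin(np.radians(d))
        q=ax+np.array([[c,-s],[s,c]])@(p0-ax)-p0
        print(d,(q/.5).round(4),round(d/45,4))
E
python3 - <<'E'
from arc import *
s=arm.get_state();print(s["eef_pos"],s["force"],s["moment"])
d=s["eef_pos"][:2]-ax;print(np.hypot(*d),np.degrees(np.arctan2(d[1],d[0])));M=R.from_euler('xyz',s["ee_rot"]).as_matrix();print(np.degrees(np.arctan2(M[1,2],M[0,2])))
arc(s["eef_pos"][:2],[1,2,3,4,6,8,10,12,14,16,18,20])
E
```

```text
[ 0.48311092 -0.20358028  0.08176242] [-0.1215928  -0.13766545  0.23065223] [-0.03896421  0.0235043   0.03020582]
0.10977244486372438 -131.60577746590982
59.98030308061752
1 [ 0.0029 -0.0025] 0.0222
2 [ 0.0058 -0.005 ] 0.0444
3 [ 0.0088 -0.0074] 0.0667
4 [ 0.0118 -0.0098] 0.0889
6 [ 0.018  -0.0143] 0.1333
8 [ 0.0243 -0.0187] 0.1778
10 [ 0.0307 -0.0228] 0.2222
12 [ 0.0373 -0.0267] 0.2667
14 [ 0.044  -0.0304] 0.3111
16 [ 0.0509 -0.0338] 0.3556
18 [ 0.0579 -0.037 ] 0.4
20 [ 0.0649 -0.04  ] 0.4444
```

```bash
python3 -m handwheel '{"gripper":[-1,-1,-1,-1,-1,-1],"travel":[[0.0026,-0.0015,0],[0.0052,-0.003,0],[0.0078,-0.0045,0],[0.0104,-0.006,0],[0.013,-0.0075,0],[0.013,-0.0075,0]],"spin":[0,0,0,0,0,0]}'
```

```text
t: 6.45
eef_pos: [0.4887, -0.207, 0.0804]
ee_rot: [1.852, 1.57, 2.899]
force: [-0.9, 0.4, 0.9]
width: 0.0003
```

```bash
python3 -m handwheel '{"gripper":[-1,-1,-1,-1],"travel":[[0.0026,-0.0015,0],[0.0052,-0.003,0],[0.0078,-0.0045,0],[0.0078,-0.0045,0]],"spin":[0,0,0,0]}'
```

```text
t: 6.85
eef_pos: [0.4928, -0.2094, 0.0804]
ee_rot: [2.096, 1.57, -3.14]
force: [-2.1, 1.5, 0.4]
width: 0.0005
```

Run:
```python
from arc import *
s=arm.get_state();print(s["eef_pos"])
arc([.4925,-.2092],[1.5*k for k in range(1,15)])
```

```text
[ 0.49276478 -0.20941323  0.0803966 ]
1.5 [ 0.0046 -0.0033] 0.0333
3.0 [ 0.0094 -0.0064] 0.0667
4.5 [ 0.0142 -0.0094] 0.1
6.0 [ 0.019  -0.0123] 0.1333
7.5 [ 0.024  -0.0151] 0.1667
9.0 [ 0.029  -0.0177] 0.2
10.5 [ 0.0341 -0.0202] 0.2333
12.0 [ 0.0392 -0.0226] 0.2667
13.5 [ 0.0445 -0.0248] 0.3
15.0 [ 0.0497 -0.0269] 0.3333
16.5 [ 0.055  -0.0288] 0.3667
18.0 [ 0.0604 -0.0307] 0.4
19.5 [ 0.0658 -0.0323] 0.4333
21.0 [ 0.0713 -0.0339] 0.4667
```

```bash
python3 -m handwheel '{"gripper":[-1,-1,-1,-1,-1,-1,-1,-1,-1,-1,-1,-1,-1],"travel":[[0.0046,-0.0033,0],[0.0094,-0.0064,0],[0.0142,-0.0094,0],[0.019,-0.0123,0],[0.024,-0.0151,0],[0.029,-0.0177,0],[0.0341,-0.0202,0],[0.0392,-0.0226,0],[0.0445,-0.0248,0],[0.0497,-0.0269,0],[0.055,-0.0288,0],[0.0604,-0.0307,0],[0.0658,-0.0323,0]],"spin":[0.0333,0.0667,0.1,0.1333,0.1667,0.2,0.2333,0.2667,0.3,0.3333,0.3667,0.4,0.4333]}'
python3 - <<'E'
from arc import *
s=arm.get_state();print(s["eef_pos"],s["force"])
f=viewer.grab_frame("scene")
cv2.imwrite("pics/a2.png",cv2.resize(f["pixels"][150:290,230:390],None,fx=5,fy=5,interpolation=cv2.INTER_CUBIC))
arc([.4925+.0329,-.2092-.01615],[1.5*k for k in range(1,15)])
E
```

```text
t: 8.15
eef_pos: [0.5258, -0.2256, 0.0805]
ee_rot: [1.702, 1.571, 3.092]
force: [-2.6, 2.3, -1.2]
width: 0.0005
[ 0.52584179 -0.22555176  0.08051719] [-2.60495737  2.32766199 -1.22795871]
1.5 [ 0.0055 -0.0015] 0.0333
3.0 [ 0.011  -0.0029] 0.0667
4.5 [ 0.0165 -0.0042] 0.1
6.0 [ 0.022  -0.0053] 0.1333
7.5 [ 0.0276 -0.0062] 0.1667
9.0 [ 0.0332 -0.007 ] 0.2
10.5 [ 0.0389 -0.0077] 0.2333
12.0 [ 0.0445 -0.0082] 0.2667
13.5 [ 0.0502 -0.0085] 0.3
15.0 [ 0.0558 -0.0088] 0.3333
16.5 [ 0.0615 -0.0088] 0.3667
18.0 [ 0.0672 -0.0087] 0.4
19.5 [ 0.0728 -0.0085] 0.4333
21.0 [ 0.0785 -0.0081] 0.4667
```

View pics/a2.png

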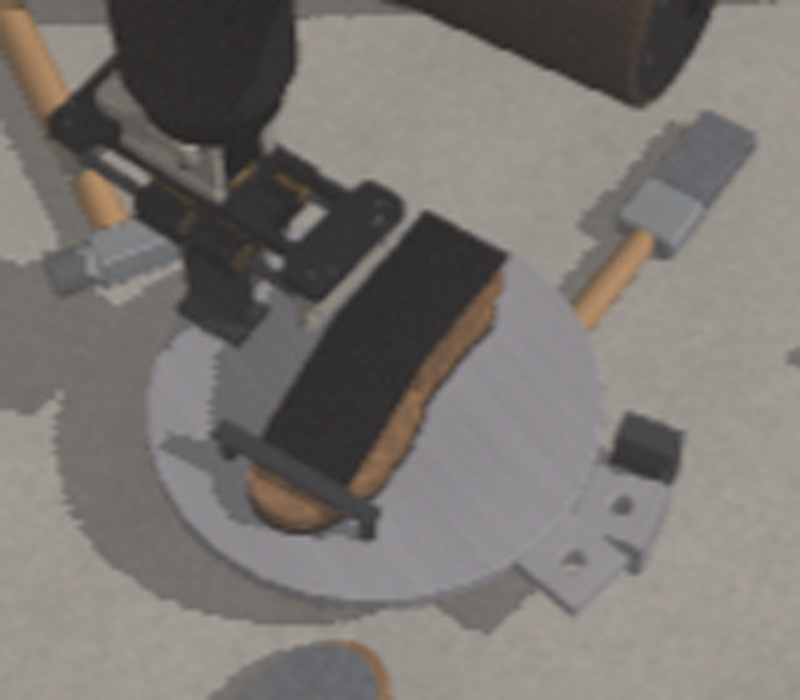

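The turntable follows. The tab hole at crop (573,560) is closing on the socket hole at (622,503), with roughly 20° still to go.

```bash
python3 -m handwheel '{"gripper":[-1,-1,-1,-1,-1,-1,-1,-1,-1,-1,-1],"travel":[[0.0055,-0.0015,0],[0.011,-0.0029,0],[0.0165,-0.0042,0],[0.022,-0.0053,0],[0.0276,-0.0062,0],[0.0332,-0.007,0],[0.0389,-0.0077,0],[0.0445,-0.0082,0],[0.0502,-0.0085,0],[0.054,-0.0087,0],[0.0558,-0.0088,0]],"spin":[0.0333,0.0667,0.1,0.1333,0.1667,0.2,0.2333,0.2667,0.3,0.32,0.333]}'
python3 - <<'E'
from arc import *
s=arm.get_state();print(s["eef_pos"],s["force"])
f=viewer.grab_frame("scene")
cv2.imwrite("pics/a3.png",cv2.resize(f["pixels"][230:280,330:380],None,fx=10,fy=10,interpolation=cv2.INTER_CUBIC))
arc([.4925+.0329+.0279,-.2092-.01615-.0044],[.5*k for k in range(1,21)])
E
```

```text
t: 9.3
eef_pos: [0.5539, -0.2299, 0.0805]
ee_rot: [-2.657, 1.571, -1.006]
force: [-3.6, 1.3, -0.1]
width: 0.0005
[ 0.55388365 -0.22992003  0.08054616] [-3.5598641   1.328551   -0.12462657]
0.5 [ 0.0019 -0.    ] 0.0111
1.0 [ 0.0038 -0.0001] 0.0222
1.5 [ 0.0057 -0.0001] 0.0333
2.0 [ 0.0076 -0.0001] 0.0444
2.5 [ 0.0094 -0.    ] 0.0556
3.0 [0.0113 0.    ] 0.0667
3.5 [0.0132 0.0001] 0.0778
4.0 [0.0151 0.0002] 0.0889
4.5 [0.017  0.0002] 0.1
5.0 [0.0189 0.0004] 0.1111
5.5 [0.0208 0.0005] 0.1222
6.0 [0.0227 0.0006] 0.1333
6.5 [0.0245 0.0008] 0.1444
7.0 [0.0264 0.001 ] 0.1556
7.5 [0.0283 0.0011] 0.1667
8.0 [0.0302 0.0014] 0.1778
8.5 [0.0321 0.0016] 0.1889
9.0 [0.0339 0.0018] 0.2
9.5 [0.0358 0.0021] 0.2111
10.0 [0.0377 0.0024] 0.2222
```

View pics/a3.png

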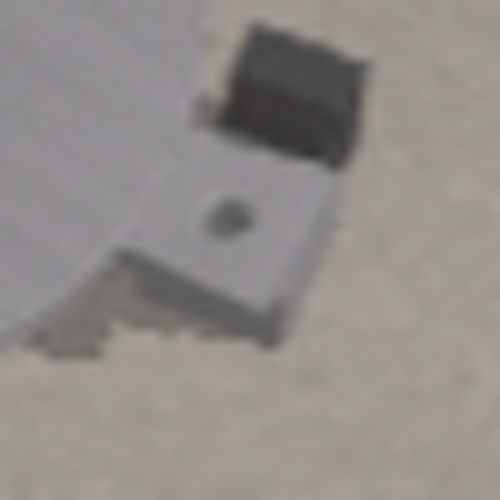

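The tab's far edge, at crop (330,160), is now almost at the stop post, so I'll go slowly.

```bash
python3 -m handwheel '{"gripper":[-1,-1,-1,-1],"travel":[[0.001,0,0],[0.002,0,0],[0.003,0,0],[0.004,0,0]],"spin":[0.006,0.012,0.018,0.024]}'
```

```text
t: 9.75
eef_pos: [0.5556, -0.2299, 0.0806]
ee_rot: [2.696, 1.571, -1.919]
force: [-3.5, 0.5, -0.4]
width: 0.0002
```

```bash
python3 -m handwheel '{"gripper":[-1,-1,-1,-1],"travel":[[0.001,0,0],[0.002,0,0],[0.003,0,0],[0.004,0,0]],"spin":[0.006,0.012,0.018,0.024]}'
```

```text
t: 10.15
eef_pos: [0.5577, -0.2299, 0.0806]
ee_rot: [-2.282, 1.571, -0.594]
force: [-3.3, 0.9, -0.3]
width: 0.0001
```

```bash
python3 -m handwheel '{"gripper":[-1,-1,-1,-1],"travel":[[0.001,0,0],[0.002,0,0],[0.003,0,0],[0.004,0,0]],"spin":[0.006,0.012,0.018,0.024]}'
```

```text
t: 10.55
eef_pos: [0.5596, -0.2298, 0.0805]
ee_rot: [1.121, 1.571, 2.827]
force: [-2.5, 1.6, 0.0]
width: 0.0004
```

```bash
python3 -m handwheel '{"gripper":[-1,-1,-1],"travel":[[0.001,0,0],[0.002,0,0],[0.003,0,0]],"spin":[0.006,0.012,0.018]}'
```

```text
t: 10.85
eef_pos: [0.5611, -0.2298, 0.0806]
ee_rot: [0.459, 1.571, 2.179]
force: [-3.8, 1.8, -0.0]
width: 0.0004
```

Run:
```python
from arc import *
s=arm.get_state();print(s["eef_pos"],s["force"])
f=viewer.grab_frame("scene")
cv2.imwrite("pics/a4.png",cv2.resize(f["pixels"][230:280,330:380],None,fx=10,fy=10,interpolation=cv2.INTER_CUBIC))
```

```text
[ 0.5611093  -0.22979113  0.08055937] [-3.83541583e+00  1.82586119e+00 -1.70933847e-03]
```

View pics/a4.png

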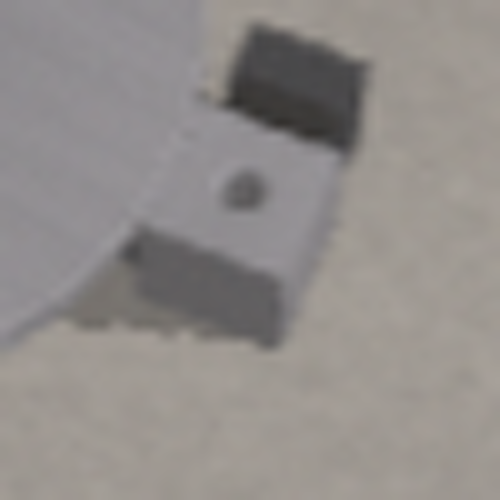

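The tab hole has moved to crop (245,190). It's nearly at the post but not there yet.

```bash
python3 -m handwheel '{"gripper":[-1,-1,-1],"travel":[[0.001,0,0],[0.002,0,0],[0.003,0,0]],"spin":[0.006,0.012,0.018]}'
```

```text
t: 11.2
eef_pos: [0.5626, -0.2298, 0.0805]
ee_rot: [0.89, 1.571, 2.624]
force: [-3.4, 2.0, -0.3]
width: 0.0008
```

```bash
python3 -m handwheel '{"gripper":[-1,-1,-1],"travel":[[0.001,0,0],[0.002,0,0],[0.003,0,0]],"spin":[0.006,0.012,0.018]}'
```

```text
t: 11.5
eef_pos: [0.5631, -0.2299, 0.0805]
ee_rot: [1.323, 1.569, 3.072]
force: [-8.2, 1.5, 3.5]
width: 0.001
```

```bash
python3 -m handwheel '{"gripper":[-1,-1,-1],"travel":[[0.001,0,0],[0.002,0,0],[0.003,0,0]],"spin":[0.006,0.012,0.018]}'
```

```text
t: 11.8
eef_pos: [0.5633, -0.23, 0.0805]
ee_rot: [1.327, 1.567, 3.089]
force: [-11.9, 0.8, 7.2]
width: 0.0004
```

The stop is felt at 11.9 N. I'll ease back about half a millimetre and hold.

```bash
python3 -m handwheel '{"gripper":[-1,-1,-1],"travel":[[-0.001,0,0],[-0.001,0,0],[-0.001,0,0]],"spin":[0,0,0]}'
```

```text
t: 12.1
eef_pos: [0.5633, -0.23, 0.0805]
ee_rot: [1.326, 1.568, 3.088]
force: [-9.4, 1.8, 4.5]
width: 0.0002
```

```bash
python3 -m handwheel '{"gripper":[-1,-1,-1,-1,-1,-1],"travel":[[0.0002,0,0],[0.0002,0,0],[0.0002,0,0],[0.0002,0,0],[0.0002,0,0],[0.0002,0,0]],"spin":[0,0,0,0,0,0]}'
```

```text
t: 12.7
eef_pos: [0.5633, -0.23, 0.0805]
ee_rot: [1.325, 1.567, 3.087]
force: [-8.8, 2.3, 5.9]
width: 0.0005
```

```bash
python3 -m handwheel '{"gripper":[-1,-1,-1,-1,-1,-1,-1],"travel":[[0,0,0],[0,0,0],[0,0,0],[0,0,0],[0,0,0],[0,0,0],[0,0,0]],"spin":[0,0,0,0,0,0,0]}'
python3 - <<'E'
from arc import *
s=arm.get_state();print(s["eef_pos"],s["force"],s["t"])
E
```

```text
t: 13.4
eef_pos: [0.5633, -0.23, 0.0805]
ee_rot: [1.325, 1.567, 3.087]
force: [-9.8, 1.6, 5.7]
width: 0.0004
[ 0.56327749 -0.23000606  0.08047729] [-9.78453933  1.57347876  5.67302365] 13.4
```

```bash
python3 -m handwheel '{"gripper":[-1,-1,-1,-1,-1,-1,0.2,0.2,0.2,0.2,0.2],"travel":[[-0.006,0,0],[-0.03,0,0],[-0.08,0,0],[-0.08,0,0.1],[-0.08,0,0.2],[-0.08,0.05,0.24],[-0.1,0.15,0.24],[-0.13,0.25,0.24],[-0.16,0.35,0.24],[-0.18,0.45,0.24],[-0.2,0.52,0.24]],"spin":[0,0,0,0,0,0,0,0,0,0,0]}' 30
python3 - <<'E'
from arc import *
s=arm.get_state();print(s["eef_pos"],s["force"],s["t"])
M=R.from_euler('xyz',s["ee_rot"]).as_matrix();print(M.round(3),np.degrees(np.arctan2(M[1,2],M[0,2])))
print(([.442,.2885,.16]-s["eef_pos"])/.5)
E
```

```text
t: 14.5
eef_pos: [0.4649, 0.0322, 0.2013]
ee_rot: [-1.349, 1.568, 0.413]
force: [1.6, 0.2, 0.3]
width: 0.0351
[0.4648853  0.03216426 0.20125278] [1.60216138 0.20904212 0.33896179] 14.5
[[ 0.003 -0.982 -0.191]
 [ 0.001 -0.191  0.982]
 [-1.    -0.003  0.001]] 100.99366436308203
[-0.0457706   0.51267147 -0.08250556]
```

```bash
python3 -m handwheel '{"gripper":[0.4,0.4,0.4,0.4,0.4,0.4,0.4],"travel":[[-0.01,0.1,0],[-0.02,0.2,0],[-0.03,0.3,-0.03],[-0.046,0.4,-0.06],[-0.046,0.5,-0.08],[-0.046,0.512,-0.08],[-0.046,0.512,-0.08]],"spin":[-0.1,-0.2,-0.244,-0.244,-0.244,-0.244,-0.244]}'
python3 - <<'E'
from arc import *
s=arm.get_state();print(s["eef_pos"],s["force"],s["t"])
f=viewer.grab_frame("top");g=viewer.grab_frame("scene")
cv2.imwrite("pics/b1.png",cv2.resize(f["pixels"][190:330,270:430],None,fx=5,fy=5,interpolation=cv2.INTER_CUBIC))
cv2.imwrite("pics/b2.png",cv2.resize(g["pixels"][200:300,400:520],None,fx=6,fy=6,interpolation=cv2.INTER_CUBIC))
cv2.imwrite("pics/b3.png",cv2.resize(g["pixels"][220:280,320:390],None,fx=10,fy=10,interpolation=cv2.INTER_CUBIC))
print((proj(g,s["eef_pos"]-[0,0,.019])-[400,200])*6)
E
```

```text
t: 15.2
eef_pos: [0.4421, 0.2881, 0.1602]
ee_rot: [-0.996, 1.57, 0.578]
force: [0.4, -0.5, -0.4]
width: 0.0613
[0.44211525 0.28809513 0.16019898] [ 0.38369584 -0.49192241 -0.37557457] 15.2
[384.88438317 217.34467081]
```

View pics/b1.png

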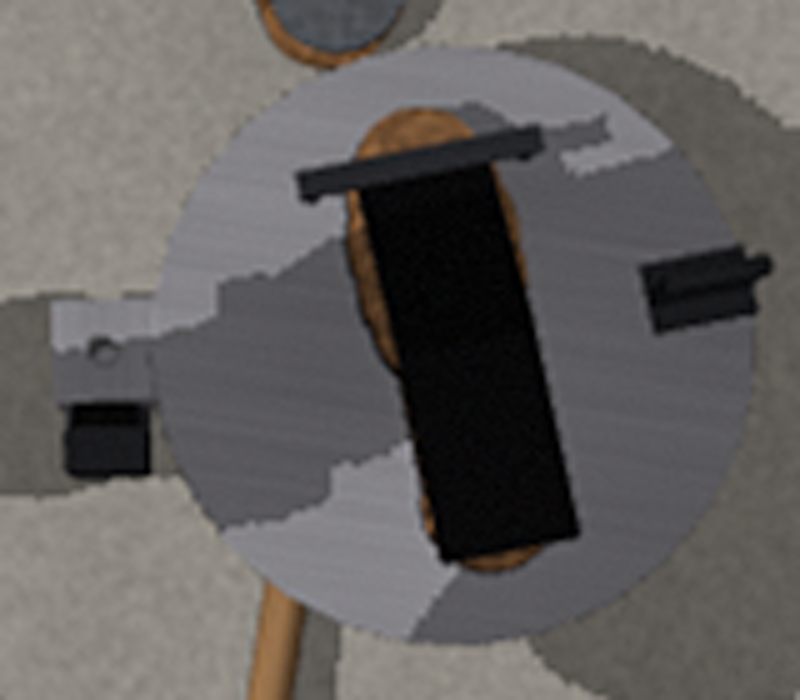

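View pics/b2.png

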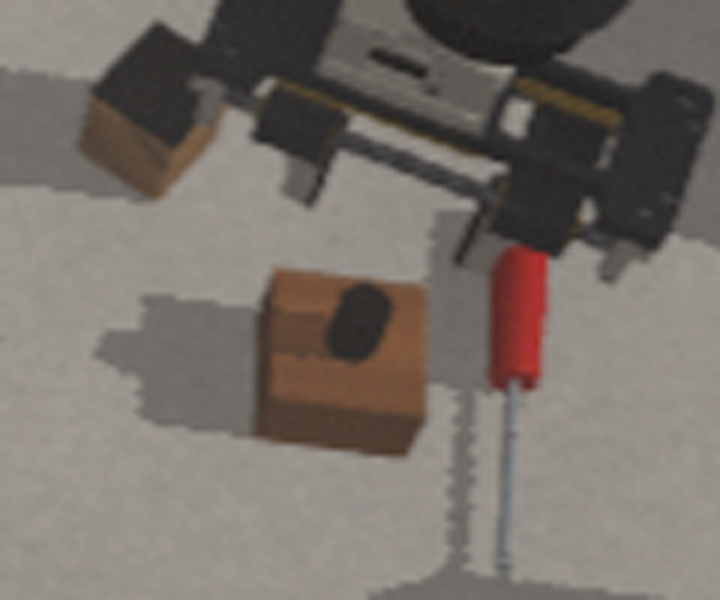

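View pics/b3.png

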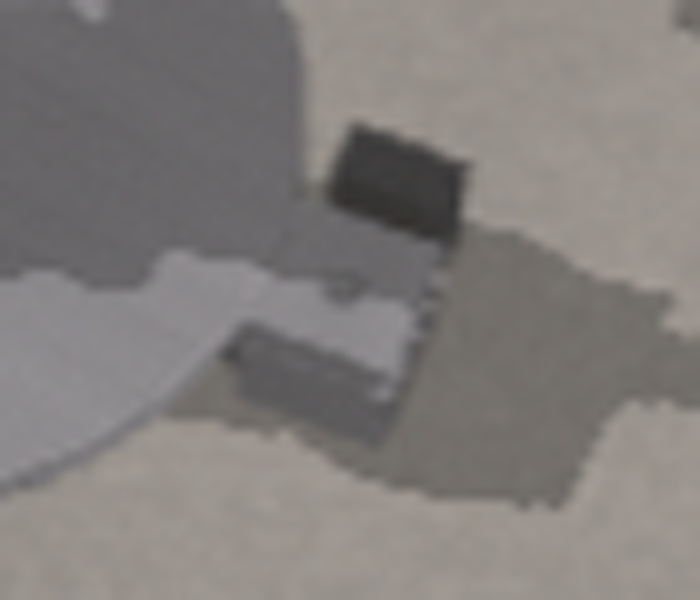

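Run:
```python
from arc import *
f=viewer.grab_frame("top");g=viewer.grab_frame("scene")
print("knob",ray(f,[161.4,305.6],.07),ray(g,[459.8,253.7],.057))
print("hole",ray(f,[290.6,260],.044),ray(g,[354.5,248.7],.044))
# block top corners scene & top (z=.04)
S=[(274,270),(427,288),(427,402),(266,400)]
T=[(175,127),(330,80),(362,235),(212,280)]
a=np.mean([ray(g,[400+x/6,200+y/6],.04) for x,y in S],0);b=np.mean([ray(f,[110+x/5,270+y/5],.04) for x,y in T],0)
print("block",b,a)
```

```text
knob [0.4423776  0.28660795 0.07      ] [0.44120186 0.2970208  0.057     ]
hole [0.54752441 0.0247719  0.044     ] [0.54822972 0.03245809 0.044     ]
block [0.44223592 0.29029697 0.04      ] [0.44071788 0.29613294 0.04      ]
```

```bash
python3 -m handwheel '{"gripper":[0.4,0.4,0.4,0.4,-1,-1,-1,-1,-1,-1],"travel":[[-0.001,0.006,-0.09],[-0.001,0.006,-0.16],[-0.001,0.006,-0.186],[-0.001,0.006,-0.186],[-0.001,0.006,-0.186],[-0.001,0.006,-0.186],[-0.001,0.006,-0.186],[-0.001,0.006,-0.186],[-0.001,0.006,-0.186],[-0.001,0.006,-0.186]],"spin":[0,0,0,0,0,0,0,0,0,0]}' 5;  python3 - <<'E'
from arc import *
s=arm.get_state();print(s["eef_pos"],s["force"],s["moment"],s["t"])
g=viewer.grab_frame("scene")
cv2.imwrite("pics/c1.png",cv2.resize(g["pixels"][200:300,400:520],None,fx=6,fy=6,interpolation=cv2.INTER_CUBIC))
E
```

```text
t: 16.4
eef_pos: [0.4429, 0.2915, 0.0688]
ee_rot: [-0.606, 1.566, 0.965]
force: [-0.9, 5.3, 3.0]
width: 0.0238
[0.44289845 0.2914973  0.06880717] [-0.87966303  5.28506193  2.97520097] [ 2.10938281  0.40482135 -0.01336633] 16.4
```

View pics/c1.png

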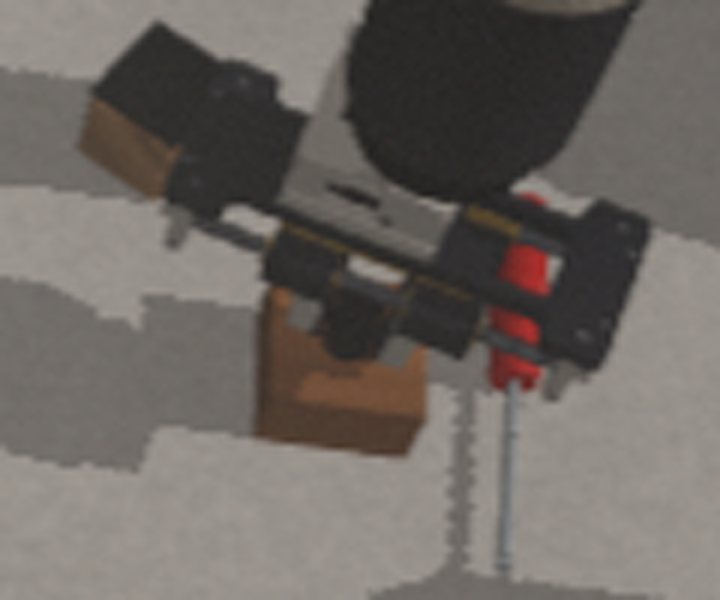

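The fingers are around the knob at crop (355,330), but there's a +5 N side load, so I'll recentre in y before gripping firmly.

```bash
python3 -m handwheel '{"gripper":[-1,-1,-1],"travel":[[0,0.002,0],[0,0.004,0],[0,0.004,0]],"spin":[0,0,0]}' 5;  python3 - <<'E'
from arc import *
s=arm.get_state();print(s["eef_pos"],s["force"],s["moment"],s["t"])
E
```

```text
t: 16.75
eef_pos: [0.4425, 0.2923, 0.0683]
ee_rot: [-0.773, 1.568, 0.798]
force: [-0.0, 4.2, 6.2]
width: 0.0238
[0.4424797  0.292271   0.06830359] [-0.0177044   4.15453984  6.1739059 ] [ 1.48313811 -0.08169372 -0.00926475] 16.75
```

```bash
python3 -m handwheel '{"gripper":[-1,-1,-1],"travel":[[0,0.002,0],[0,0.004,0],[0,0.004,0]],"spin":[0,0,0]}' 5;  python3 - <<'E'
from arc import *
s=arm.get_state();print(s["eef_pos"],s["force"],s["moment"],s["t"])
E
```

```text
t: 17.05
eef_pos: [0.4422, 0.2927, 0.0681]
ee_rot: [-2.486, 1.57, -0.915]
force: [1.8, -0.9, 8.4]
width: 0.0232
[0.4422254  0.29269232 0.06810549] [ 1.77132321 -0.942883    8.41249977] [-0.58610027 -0.80341662 -0.01452265] 17.05
```

```bash
python3 -m handwheel '{"gripper":[-1,-1,-1,-1,-1,-1,-1,-1,-1,-1],"travel":[[0,0,0],[0,0,0],[0,0,0],[0,0,0.01],[0,0,0.02],[0,0,0.04],[0,0,0.08],[0,0,0.14],[0,0,0.18],[0,0,0.18]],"spin":[0,0,0,0,0,0,0,0,0,0]}' 30;  python3 - <<'E'
from arc import *
s=arm.get_state();print(s["eef_pos"],s["force"],s["moment"],s["t"],s["width"])
M=R.from_euler('xyz',s["ee_rot"]).as_matrix();print(M.round(4))
g=viewer.grab_frame("scene")
cv2.imwrite("pics/c2.png",cv2.resize(g["pixels"][190:290,400:520],None,fx=6,fy=6,interpolation=cv2.INTER_CUBIC))
E
```

```text
t: 18.05
eef_pos: [0.4423, 0.2936, 0.1609]
ee_rot: [-0.76, 1.567, 0.811]
force: [-0.2, 0.1, -0.5]
width: 0.0233
[0.44231179 0.29364944 0.16088607] [-0.2068595   0.11323836 -0.54278593] [ 0.00995603 -0.00996553  0.0547797 ] 18.05 0.023303580127324374
[[ 0.0025 -1.     -0.    ]
 [ 0.0027 -0.      1.    ]
 [-1.     -0.0025  0.0027]]
```

View pics/c2.png

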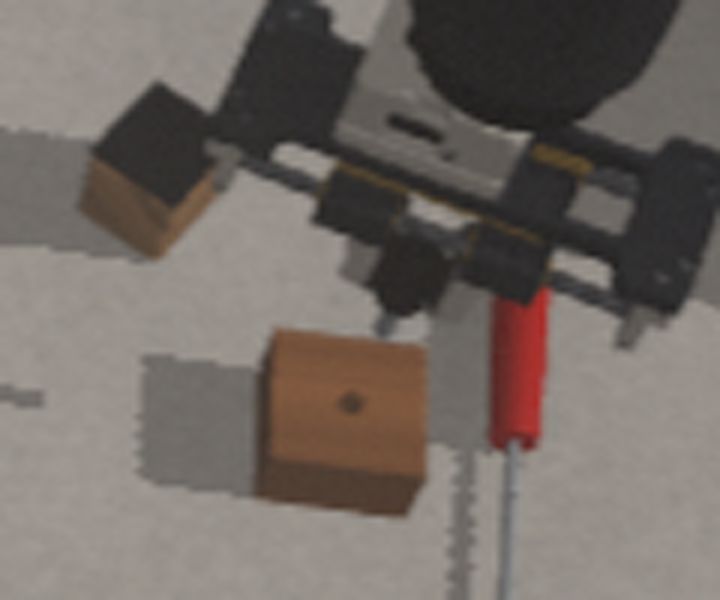

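The pin is out of the block, with its shank at crop (387,325) and the empty block hole at (350,403), which is pixel (458.3,257.2). I'll use the displacement from block hole to tab hole, so camera bias and in-hand offset cancel.

Run:
```python
from arc import *
f=viewer.grab_frame("top");g=viewer.grab_frame("scene")
cv2.imwrite("pics/d1.png",cv2.resize(g["pixels"][235:265,335:375],None,fx=18,fy=18,interpolation=cv2.INTER_CUBIC))
cv2.imwrite("pics/d2.png",cv2.resize(f["pixels"][240:285,270:315],None,fx=13,fy=13,interpolation=cv2.INTER_CUBIC))
cv2.imwrite("pics/d3.png",cv2.resize(f["pixels"][275:335,130:200],None,fx=10,fy=10,interpolation=cv2.INTER_CUBIC))
bs=ray(g,[458.3,257.2],.04); print("blockhole scene",bs)
hs=ray(g,[354.5,248.7],.044);ht=ray(f,[290.6,260],.044)
bt=np.array([.44224,.2903,.04])
for b,h in((bs,hs),(bt,ht)): print("target",(np.array([.4422,.2927])+(h-b)[:2]).round(4))
```

```text
blockhole scene [0.44243738 0.2973596  0.04      ]
target [0.548  0.0278]
target [0.5475 0.0272]
```

View pics/d1.png

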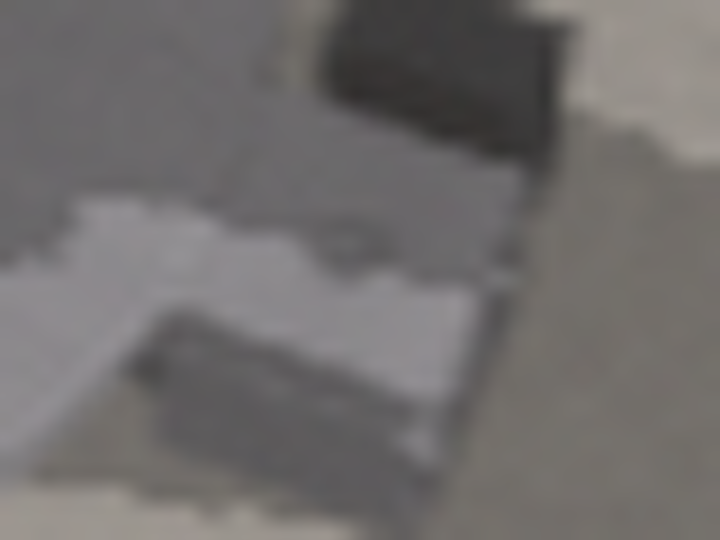

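View pics/d2.png

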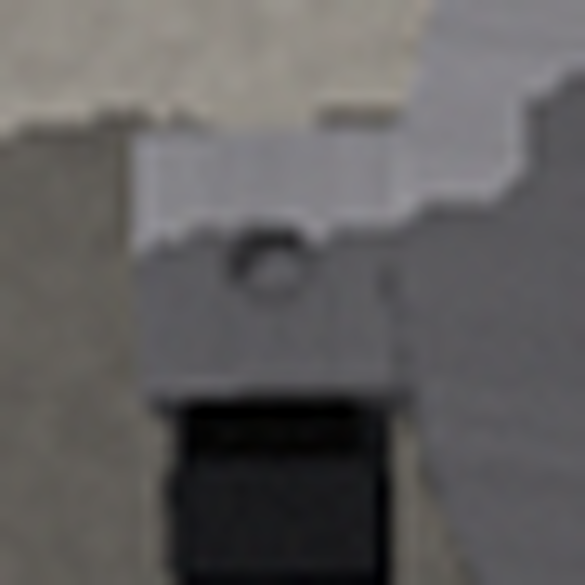

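View pics/d3.png

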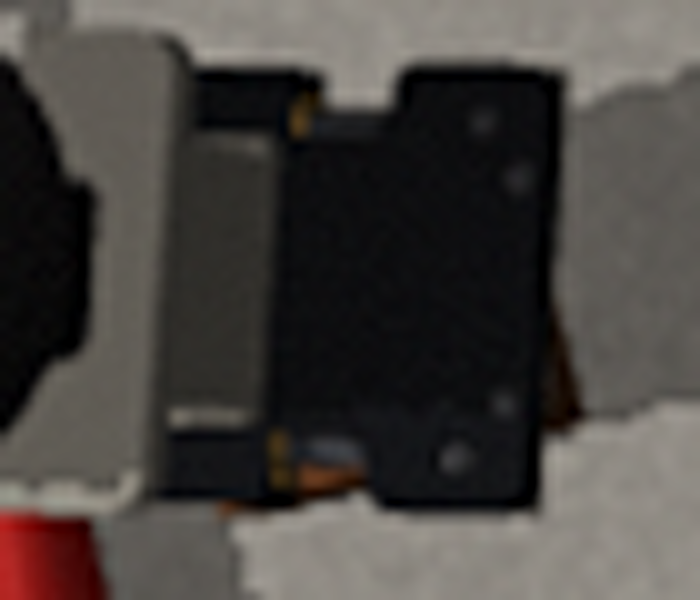

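```bash
python3 -m handwheel '{"gripper":[-1,-1,-1,-1,-1,-1,-1,-1,-1,-1],"travel":[[0.03,-0.08,0],[0.06,-0.16,0],[0.1,-0.25,0],[0.14,-0.34,0],[0.18,-0.43,0],[0.21,-0.5,-0.02],[0.21,-0.532,-0.05],[0.21,-0.532,-0.09],[0.21,-0.532,-0.094],[0.21,-0.532,-0.094]],"spin":[0,0,0,0,0,0,0,0,0,0]}';  python3 - <<'E'
from arc import *
s=arm.get_state();print(s["eef_pos"],s["force"],s["moment"],s["t"],s["width"])
g=viewer.grab_frame("scene")
x0,y0=310,210
c=cv2.resize(g["pixels"][y0:y0+60,x0:x0+80],None,fx=10,fy=10,interpolation=cv2.INTER_CUBIC)
cv2.imwrite("pics/e1.png",c)
b=np.array([.5475,.0275])
# scene bias: shows +.0047 y 
print(proj(g,[.548,.0322,.052])-[x0,y0],proj(g,[.548,.0322,.044])-[x0,y0])
E
```

```text
t: 19.2
eef_pos: [0.5459, 0.0268, 0.1096]
ee_rot: [1.986, 1.568, -2.726]
force: [-0.7, 0.1, -0.1]
width: 0.0232
[0.54585395 0.02683783 0.10957578] [-0.71173155  0.13850005 -0.13283245] [ 0.00519048 -0.01956964  0.02166288] 19.2 0.02321312242371141
[44.60792395 37.11680723] [44.45015984 38.59996564]
```

View pics/e1.png

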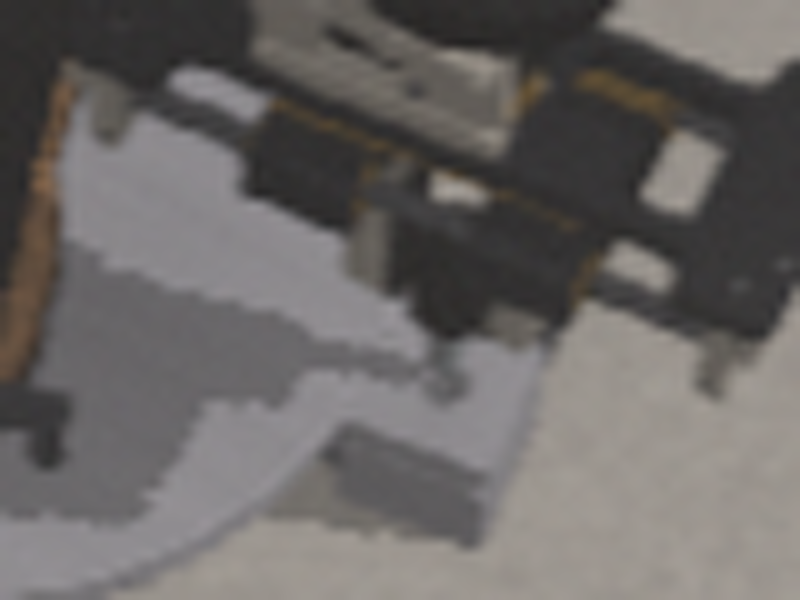

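The pin tip, at crop (445,385), appears right over the hole, predicted at (444,386). I'll descend slowly and watch the force.

```bash
python3 -m handwheel '{"gripper":[-1,-1,-1,-1,-1,-1],"travel":[[0.002,0.001,0],[0.002,0.001,-0.003],[0.002,0.001,-0.006],[0.002,0.001,-0.009],[0.002,0.001,-0.012],[0.002,0.001,-0.012]],"spin":[0,0,0,0,0,0]}';  python3 - <<'E'
from arc import *
s=arm.get_state();print(s["eef_pos"],s["force"],s["moment"],s["t"],s["width"])
E
```

```text
t: 19.85
eef_pos: [0.5475, 0.0276, 0.1043]
ee_rot: [1.887, 1.57, -2.826]
force: [0.0, -0.3, -1.6]
width: 0.0234
[0.54753346 0.02761829 0.10434296] [ 0.04184146 -0.3386298  -1.55001414] [0.04735428 0.00067763 0.00585005] 19.85 0.023376223509569374
```

```bash
python3 -m handwheel '{"gripper":[-1,-1,-1,-1,-1],"travel":[[0,0,-0.002],[0,0,-0.004],[0,0,-0.006],[0,0,-0.008],[0,0,-0.008]],"spin":[0,0,0,0,0]}';  python3 - <<'E'
from arc import *
s=arm.get_state();print(s["eef_pos"],s["force"],s["moment"],s["t"],s["width"])
E
```

```text
t: 20.35
eef_pos: [0.5476, 0.0276, 0.1004]
ee_rot: [1.932, 1.57, -2.781]
force: [-0.5, 0.1, -1.1]
width: 0.0232
[0.54761659 0.02757883 0.10037386] [-0.49989826  0.10784909 -1.07122332] [-0.00211035  0.0285981  -0.00660112] 20.35 0.023193513247076785
```

The tip is below the tab top with no force, so it's in the hole.

```bash
python3 -m handwheel '{"gripper":[-1,-1,-1,-1,-1,-1,-1,-1],"travel":[[0,0,-0.003],[0,0,-0.006],[0,0,-0.009],[0,0,-0.012],[0,0,-0.015],[0,0,-0.018],[0,0,-0.021],[0,0,-0.021]],"spin":[0,0,0,0,0,0,0,0]}';  python3 - <<'E'
from arc import *
s=arm.get_state();print(s["eef_pos"],s["force"],s["moment"],s["t"],s["width"])
E
```

```text
t: 21.15
eef_pos: [0.5476, 0.0276, 0.0898]
ee_rot: [1.847, 1.57, -2.866]
force: [0.4, -0.3, -0.9]
width: 0.0235
[0.54758537 0.02761628 0.08979297] [ 0.42623872 -0.2669632  -0.88798367] [-0.06286065 -0.06514339 -0.06448245] 21.15 0.023530874153096685
```

```bash
python3 -m handwheel '{"gripper":[-1,-1,-1,-1,-1,-1,-1,-1],"travel":[[0,0,-0.003],[0,0,-0.006],[0,0,-0.009],[0,0,-0.012],[0,0,-0.015],[0,0,-0.018],[0,0,-0.021],[0,0,-0.021]],"spin":[0,0,0,0,0,0,0,0]}';  python3 - <<'E'
from arc import *
s=arm.get_state();print(s["eef_pos"],s["force"],s["moment"],s["t"],s["width"])
E
```

```text
t: 21.95
eef_pos: [0.5476, 0.0276, 0.0793]
ee_rot: [1.865, 1.57, -2.847]
force: [-0.9, 0.0, -0.9]
width: 0.0232
[0.5475603  0.02760755 0.07931908] [-0.90562865  0.02833306 -0.8645343 ] [-0.02617511  0.04960293 -0.00777932] 21.95 0.023175313005393487
```

```bash
python3 -m handwheel '{"gripper":[-1,-1,-1,-1,-1,-1],"travel":[[0,0,-0.003],[0,0,-0.006],[0,0,-0.009],[0,0,-0.012],[0,0,-0.013],[0,0,-0.013]],"spin":[0,0,0,0,0,0]}';  python3 - <<'E'
from arc import *
s=arm.get_state();print(s["eef_pos"],s["force"],s["moment"],s["t"],s["width"])
E
```

```text
t: 22.55
eef_pos: [0.5476, 0.0276, 0.0729]
ee_rot: [2.043, 1.571, -2.669]
force: [0.2, 0.5, -0.2]
width: 0.0231
[0.54764608 0.02761949 0.07294921] [ 0.15102406  0.48979169 -0.19202379] [-0.03341661 -0.01335661  0.00308986] 22.55 0.023089693893658017
```

```bash
python3 -m handwheel '{"gripper":[-1,-1,-1,-1],"travel":[[0,0,-0.001],[0,0,-0.002],[0,0,-0.003],[0,0,-0.003]],"spin":[0,0,0,0]}'
```

```text
t: 22.95
eef_pos: [0.548, 0.0277, 0.0721]
ee_rot: [-1.499, 1.57, 0.072]
force: [-1.4, 0.1, 4.3]
width: 0.0231
```

```bash
python3 -m handwheel '{"gripper":[-1,-1,-1,-1],"travel":[[0,0,-0.001],[0,0,-0.002],[0,0,-0.003],[0,0,-0.003]],"spin":[0,0,0,0]}'
```

```text
t: 23.35
eef_pos: [0.5487, 0.0278, 0.072]
ee_rot: [-1.52, 1.568, 0.052]
force: [-3.8, -0.5, 16.5]
width: 0.0235
```

The knob is on the tab: force jumps at z 0.0721, as predicted. I'll unload, open and retreat upward.

```bash
python3 -m handwheel '{"gripper":[-1,-1,-1,0.2,0.2,0.2,0.2,0.2,0.2],"travel":[[-0.001,0,0.002],[-0.001,0,0.004],[-0.001,0,0.004],[-0.001,0,0.004],[-0.001,0,0.004],[-0.001,0,0.004],[-0.001,0,0.004],[-0.001,0,0.004],[-0.001,0,0.004]],"spin":[0,0,0,0,0,0,0,0,0]}'
```

```text
t: 24.25
eef_pos: [0.5472, 0.0276, 0.072]
ee_rot: [1.587, 1.571, -3.126]
force: [-0.7, -0.6, 0.3]
width: 0.0525
```

```bash
python3 -m handwheel '{"gripper":[0.2,0.2,0.2,0.2,0.2,0.2,0.2,0.2,0.2,0.2],"travel":[[0,0,0.02],[0,0,0.06],[0,0,0.12],[0,0,0.2],[0,0,0.26],[0,0.05,0.26],[-0.05,0.15,0.26],[-0.1,0.25,0.26],[-0.15,0.35,0.26],[-0.15,0.35,0.26]],"spin":[0,0,0,0,0,0,0,0,0,0]}'
python3 - <<'E'
from arc import *
s=arm.get_state();print(s["eef_pos"],s["force"],s["t"])
f=viewer.grab_frame("top");g=viewer.grab_frame("scene")
cv2.imwrite("pics/f1.png",cv2.resize(f["pixels"][190:330,270:430],None,fx=5,fy=5,interpolation=cv2.INTER_CUBIC))
cv2.imwrite("pics/f2.png",cv2.resize(g["pixels"][220:280,320:390],None,fx=10,fy=10,interpolation=cv2.INTER_CUBIC))
cv2.imwrite("pics/f3.png",g["pixels"])
# predicted knob top at home (with bias) vs 3mm high
for z in(.078,.088): print((proj(g,[.548,.0322,z])-[320,220])*10)
E
```

```text
t: 25.25
eef_pos: [0.4708, 0.2055, 0.2033]
ee_rot: [-0.671, 1.569, 0.902]
force: [0.3, -0.0, 0.5]
width: 0.0525
[0.47076142 0.20554262 0.20325659] [ 0.30127358 -0.02450246  0.45222991] 25.25
[351.3189415  221.90903324]
[353.38127878 202.52076421]
```

View pics/f1.png

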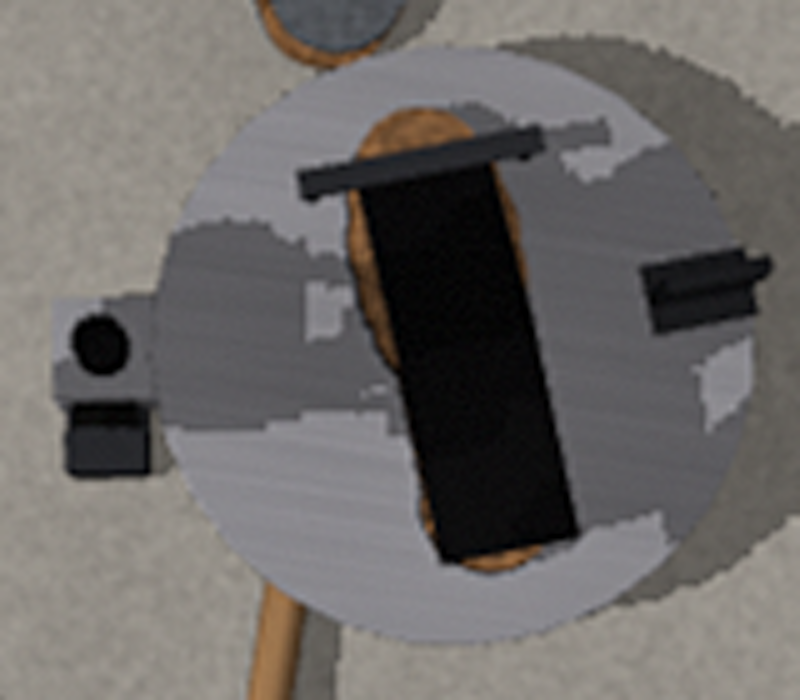

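View pics/f2.png

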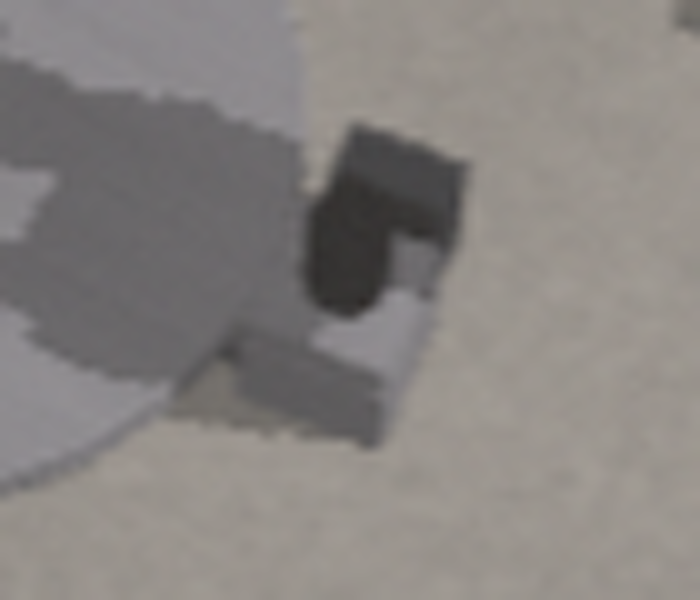

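View pics/f3.png

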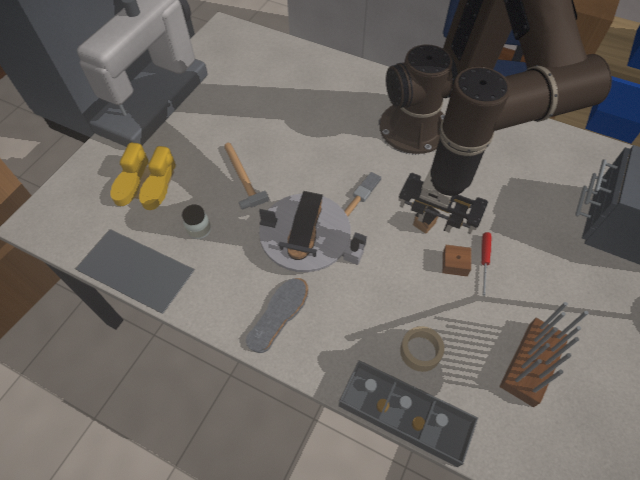

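The knob stands flat on the tab, at top pixel (290,259) and scene crop (345,255). The tab is still against the post, the paddle hasn't moved, and the bystanders are where they were. The gripper is clear, so I'll hand the job in.

Run:
```python
from station import arm
print(arm.job_done())
```

```text
the job is handed in; nothing more can be done
None
```

The stage is seated against its stop and the lock pin is home in the tab's socket. I handed the job in at about 25 s of the 64 s allowed.

- **Stage:** I pushed the paddle round with closed fingertips. It met the stop at about 5 mm/s, and I leaned on it at about 9–10 N for 1.3 s. The highest push I read was 11.9 N along the push direction, 13.9 N in total. The total includes an upward component of up to 7 N that I did not explain. Force was read only at the end of each move, so short peaks in between were not seen.
- **Pin:** I pulled it from the block and lowered it through the tab without catching. The knob met the tab at the predicted height (gripper at z = 0.072 m). I pressed it down with about 16 N, let go and backed away.
- **Last checks:** Both cameras show the knob flat on the tab, the tab still against the post and the other things in place. The gripper is empty and clear, reading about 0.5 N.
- **Disagreement:** The two cameras differed by 6–10 mm in y, more than the stated 2 mm. I allowed for this by working from the block-hole to tab-hole displacement, where the two agreed within 1 mm.

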